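Tip the spools into the tilt-out bin

TASK

Pull the front of the tilt-out bin open all the way to its stop, then take the scoop by its grip and pour all three spools into the open bin without handling the spools themselves. Stand the empty scoop back on the ironing top, leave the bin fully open, and do not disturb the other things standing about.

Things in the scene. Friction and masses are not known exactly. Their poses are not given: they have to be found in the camera images.
- bin: Fixed tilt-out bin: white box 160 mm deep (x), 230 mm wide (y), 210 mm high. Origin: centre of its underside on the work surface; its -x axis points out of its wooden front, z up. It may be turned. It cannot be pushed about.
- bin_front (a joint): Tilt (rad) of the bin's wooden front: 0 shut, grows as its top swings out along the bin's -x; firm stop at 0.75, felt as a sharp rise of the pull. The hinge is stiff (0.55 N m of friction, 2 to 4 N at the bar) and the front stays wherever it is left, short of the stop too. It may start slightly ajar (0 to 0.2).
- bin_hinge (a point): Hinge line of the bin front (along the bin's y): centre of the front's foot, 12 mm above the work surface. The frame tilts with the front: z runs up the panel's inside face, -x points out. Panel: x -12 to 0, 230 mm wide, up to z = 194 mm. Bucket behind it: 190 mm wide inside; side view a wedge: floor 50 mm deep at the foot, back wall from (x 50, z 10) to (x 125, z 150) mm, open on top.
- bin_mouth (a point): Middle of the bucket's open mouth, at x = 50, z = 190 mm in the bin_hinge frame, tilting with it. At the stop it lies about 93 mm out from the hinge line and 185 mm high; there the mouth is about 150 mm long from pull bar (173 mm high) to bucket back wall (about 205 mm high, upright, right before the box) and 190 mm wide.
- bin_bar (a point): Centre of the round steel pull bar above the top edge of the bin front: 12 mm thick, 122 mm long along the bin's y, on two thin posts 110 mm apart. At x = -18, z = 235 mm in the bin_hinge frame. Shut it stands 37 mm above the box's top, so it can be pinched or hooked from above; at the stop it is about 173 mm high. 35 mm clear between bar and panel edge.
- scoop: Loose aluminium pouring scoop, 150 mm long (x), 92 wide (y), 121 high, 0.19 to 0.33 kg, standing on the work surface. Origin: centre of its underside; +x points to its open mouth, z up. Side walls 60 mm high; back wall at x = -75 mm; the inside floor is 84 mm wide and rises 8 degrees to the mouth, so the spools lie against the back wall; tipped mouth down 35 to 55 degrees they roll out.
- scoop_grip (a point): Middle of the scoop's wooden grip, 110 mm above its underside: an upright flat bar along the scoop's x, 14 mm thick (y), 22 tall, 96 long, free beside and above; it sits on two cross straps, 44 mm behind and 40 mm ahead of this point. Taken with the hand leaning back (fingers pointing down and forward to the mouth, some 40 degrees) the hand comes upright as the scoop is tipped.
- scoop_lip (a point): Middle of the scoop's pouring edge: end of the inside floor at the mouth, 75 mm ahead of the grip point and 28 mm above the scoop's underside; axes as the scoop's.
- spool_a_mid (a point): Centre of a beige thread spool, 42 mm across its rims and 68 mm long (along its z), one of the three that lie crosswise in the scoop.
- spool_a: The same spool; origin at the centre of one end face.
- spool_b_mid (a point): Centre of a beige thread spool, 42 mm across its rims and 68 mm long (along its z), one of the three that lie crosswise in the scoop.
- spool_b: The same spool; origin at the centre of one end face.
- spool_c_mid (a point): Centre of a cream thread spool, 36 mm across its rims and 60 mm long (along its z), one of the three that lie crosswise in the scoop.
- spool_c: The same spool; origin at the centre of one end face.
- blue_cone: Bystander: thread cone 67 mm wide, 115 mm high, standing near the back. Origin at the centre of its underside.
- white_cone: Bystander: white thread cone 58 mm wide, 100 mm high, standing near the back. Origin at the centre of its underside.
- spray: Bystander: spray bottle 52x62 mm, 154 mm high, standing at the left. Origin at the centre of its underside.
- wood_clapper: Bystander: wooden tailor's clapper 56x236x43 mm, lying at the right (long along its y). Origin at the centre of its underside.
- round_tin: Bystander: flat round tin 47 mm wide, 20 mm high, lying in front of the bin. Origin at the centre of its underside.
Things that resemble listed ones, but are neither listed nor needed, are in the scene too. What is shaped like the spool_a but green or red is not meant.

How it is judged:
By the outcome, as a careful person would: the job done as asked, in the order asked, and still so for the second after the job is handed in, with the robot touching nothing.
It also fails if it takes over 61 s, if anything falls off the work surface, if the arm or the gripper's body presses on something with over 40 N, if the wrist force passes 120 N, or if a joint passes its speed limit or range.

ROBOT

A 6-joint arm with a two-finger parallel gripper is mounted at the origin on a cart in front of the work surface, level with it; the furniture and walls round the work are solid. World frame = base frame: x ahead of the robot, y to its left, z up, the work surface at z = 0. Lengths are in m, angles in rad, forces in N, time in s.
With the tool pointing down it reaches from about 0.35 to 0.975 m from the base axis. Payload 7.1 kg.
Tool frame: the origin (TCP) lies between the finger pads; the fingertips stand 14 mm ahead of it and the grasp point (between the pads) lies 5 mm behind it (r.tips_ahead is the distance from the TCP to the fingertips, in m); z points along the fingers, y is the line along which they close (so a half turn about z gives the same grasp; the last joint's range is limited). The gripper opens to 88 mm and grips with 3 to 60 N. Pads are 20 mm wide; open, the fingers measure 115 mm over their backs; the gripper's body (75 mm by 178 mm) begins 61 mm behind the grasp point.
Start: joints at [-1.201, 0.423, 1.63, -0, 1.089, -0.019], TCP at [0.237, -0.578, 0.237] pointing down, gripper open.
Joint ranges: [-3, 3], [-0.9, 2.11], [0.09, 2.58], [-1.31, 4.45], [0.11, 2.69], [-2.54, 2.54]. Speed limits (rad/s): [2.39, 2.39, 3.01, 3.14, 3.14, 3.14].

INTERFACE

Orientations are given as a rotation vector (axis times angle).
In Python, from cell import r, imaging, models gives the robot as it stands.
- The arm moves only by the shell command python3 -m pendant 'ROWS' [FORCE]. ROWS is JSON, a list that holds one entry, the list of rows, each a list of 7 numbers: the shift along the world's x, y, z normalised to -1 to 1, where 1 is 1000 mm, then the turn, a rotation vector about the world's x, y, z normalised to -1 to 1, where 1 is 180 degrees, then the finger opening in mm, from 0 to 87.8. A call has 1 to 10 rows; each row is the pose to reach, as a shift and turn from the pose commanded when the call began, turning the shorter way round; what a row does not reach only later rows make up. A row lasts 1/12 s, in which the tool goes at most 41.7 mm and 7.16 degrees, less where a joint would pass 70% of its speed; a pose out of reach is approached as far as the arm can. A call with a number of a shift or a turn outside -1 to 1 is refused whole. A call with a gripper value outside its range is refused whole. The fingers move at their own pace and stop on an object; FORCE is the grip in N (left out, the last holds). Time passes only in rows, so rows that repeat a pose let the fingers close. It gives the time, the measured TCP pose, the force, the opening and the grip force at its end, in the units of the state.
- r.sense(): the state, without advancing time (a new reading comes with each control period).
- imaging.grab_frame(name): name is "scene" or "top"; returns (picture, depth): 384x512x3 uint8, red, green, blue; 384x512 float32, m along the optical axis (not along the pixel's ray), 0 where there is no reading.
- imaging.camera_model(name): a dict with "intrinsics" (3x3 intrinsics, pixels), "distortion" ([k1, k2, p1, p2, k3] as OpenCV has them; the pictures are not rectified), "eye" and "attitude" of the camera in the world. Camera axes: x right, y down, z forward; pixel columns grow to the right and rows downward; lengths in m; the calibration is good to about 2 mm. A picture is of the moment at which its call begins. camera_model takes no time and is no camera call.
- r.sign_off(): hands the job in; it is judged then, once.
Trained networks look in the newest picture that a camera, given by its name, has taken for a name from the list of things; names that differ only in an ending like _2 or _b are one class to them, and where a whole thing is asked for, a point or a joint stands for the part that bears it (a point fixed in the world has none). Each returns a list of dicts, best first, with "p" (0 to 1); they miss things now and then, are a little off and sometimes report something else, mostly with a low value. They report only what shows in the picture. A call takes as long as a camera call. They do not tell look-alikes from the thing itself.
- models.trace(name, camera): "mask" (384x512 bool, what is visible of it) and "rect" ([left, top, right, bottom] in pixels, round what is visible of it).
The state is a dict: "time": time; "joints": joint angles; "joint_velocities": joint speeds; "joint_torque": joint torques, N m; "tool_pos": TCP position; "ee_rot": TCP orientation; "force": force on the tool from outside, world axes, zero at the start; "moment": the same for the moment, N m; "gripper_width": finger opening in m; "finger_force": force on a finger pad.
Only numpy, scipy, OpenCV 4.12 (cv2) and the standard library are available. Lean on these libraries where they do the work, as an engineer would, in place of code of your own. Each camera call takes 0.05 s, during which the arm holds its last target. There are 200 camera calls.

## Working session

There is one attempt and no reset: what is moved stays moved. The work goes in short steps, Python scripts to look and compute and a shell command to move; the robot and the scene stay as the last step left them, time stands still between calls to the robot, and variables do not carry over. Pictures are saved under pics/ and viewed, at most 10 in all, crops included, and the job is handed in when it is done.

```bash
ls; mkdir -p pics
cat > h.py <<'E'
import numpy as np, cv2
from cell import r, imaging, models
from scipy.spatial.transform import Rotation as R
def cam(n):
    m=imaging.camera_model(n); K=np.array(m["intrinsics"],float); D=np.array(m["distortion"],float)
    A=np.array(m["attitude"],float); 
    A=R.from_rotvec(A).as_matrix() if A.shape==(3,) else A
    return K,D,A,np.array(m["eye"],float)
def cloud(n,depth,mask):
    K,D,A,e=cam(n); v,u=np.nonzero(mask&(depth>0)); 
    p=cv2.undistortPoints(np.c_[u,v].astype(float)[:,None],K,D)[:,0]; d=depth[v,u]
    return np.c_[p*d[:,None],d]@A.T+e
def proj(n,P):
    K,D,A,e=cam(n); return cv2.projectPoints((np.atleast_2d(P)-e)@A,np.zeros(3),np.zeros(3),K,D)[0][:,0]
E
python3 - <<'E'
from h import *
for n in("scene","top"):
    im,d=imaging.grab_frame(n); cv2.imwrite(f"pics/{n}0.png",im[:,:,::-1]); np.save(f"{n}0.npy",d)
    print(n,imaging.camera_model(n))
    for k in("bin","bin_front","bin_bar","scoop","scoop_grip","spool_a","spool_c","round_tin","wood_clapper","spray","blue_cone","white_cone"):
        for q in models.trace(k,n)[:3]:
            P=cloud(n,d,q["mask"]); print(k,round(q["p"],2),[int(x) for x in q["rect"]],np.round(np.median(P,0),3) if len(P) else'',np.round(np.percentile(P,[2,98],axis=0),3).tolist() if len(P) else'')
print(r.sense())
E
```

```text
pics
scene {'intrinsics': array([[380.58777041,   0.        , 256.79934074],
       [  0.        , 380.58777041, 191.49420861],
       [  0.        ,   0.        ,   1.        ]]), 'distortion': array([-0.00027062,  0.        ,  0.        ,  0.        ,  0.        ]), 'eye': array([0.07884989, 1.05456603, 1.13027572]), 'attitude': array([-0.5351812 ,  2.6378577 , -1.22179034])}
bin 0.6 [212, 139, 281, 212] [ 0.644 -0.061  0.167] [[0.543, -0.235, 0.01], [0.761, -0.009, 0.235]]
bin 0.54 [238, 243, 283, 289] [0.434 0.269 0.046] [[0.364, 0.178, -0.001], [0.516, 0.333, 0.12]]
bin_front 0.31 [233, 237, 284, 289] [0.436 0.266 0.046] [[0.364, 0.132, -0.003], [0.52, 0.332, 0.12]]
bin_bar 0.57 [247, 152, 279, 210] [ 0.573 -0.11   0.121] [[0.535, -0.23, 0.019], [0.657, -0.007, 0.244]]
bin_bar 0.34 [186, 234, 200, 262] [0.691 0.298 0.059] [[0.674, 0.27, 0.006], [0.72, 0.311, 0.101]]
scoop 0.58 [236, 242, 285, 288] [0.438 0.267 0.046] [[0.364, 0.165, -0.002], [0.522, 0.333, 0.119]]
scoop 0.33 [240, 260, 256, 273] [0.477 0.281 0.05 ] [[0.436, 0.264, 0.025], [0.497, 0.298, 0.058]]
scoop_grip 0.98 [
[... 4257 characters left out ...]
13, 0.247]]
{'time': 1.3, 'joints': array([-1.20100378e+00,  4.23121332e-01,  1.62991974e+00,  3.71937935e-05,
        1.08859958e+00, -1.89997967e-02]), 'joint_velocities': array([ 0.0009437 ,  0.00076553, -0.00089734, -0.00093439,  0.00040551,
        0.00093263]), 'joint_torque': array([ 5.33195998e-03, -5.44571757e+01, -2.74038309e+01,  6.47035497e-02,
        1.68141903e-02, -1.95597028e-05]), 'tool_pos': array([ 0.23694192, -0.57831413,  0.23665396]), 'ee_rot': array([-3.08237238e+00, -6.06837553e-01, -3.78098063e-05]), 'force': array([0.8410563 , 0.52001157, 0.60797037]), 'moment': array([-0.00611059, -0.01303982, -0.0061681 ]), 'finger_force': 0.0, 'gripper_width': 0.087821244785247}
```

Run:
```python
import cv2
im=cv2.imread("pics/top0.png")[120:320,110:390]; cv2.imwrite("pics/c1.png",cv2.resize(im,None,fx=2.85,fy=2.85,interpolation=cv2.INTER_CUBIC))
from h import *
full=np.ones((384,512),bool)
for n in("scene","top"):
    d=np.load(n+"0.npy"); P=cloud(n,d,full)
    def box(a,b): return P[((P>a)&(P<b)).all(1)]
    def pca(Q,s):
        c=Q[:,:2].mean(0); w,V=np.linalg.eigh(np.cov(Q[:,:2].T)); v=V[:,1]
        t=(Q[:,:2]-c)@V; print(n,s,len(Q),np.round(c,4),'z',np.round(np.percentile(Q[:,2],[5,50,95]),3),'major deg',round(np.degrees(np.arctan2(v[1],v[0])),1),np.round([t.min(0),t.max(0)],3).tolist())
    pca(box([.45,-.28,.232],[.75,.05,.27]),"bar")
    pca(box([.45,-.28,.2],[.85,.05,.224]),"boxtop")
    Q=box([.45,-.28,.2],[.85,.05,.224]); print(cv2.minAreaRect(Q[:,:2].astype(np.float32)))
    pca(box([.33,.15,.108],[.55,.36,.13]),"grip")
    Q=box([.33,.15,.01],[.55,.36,.13]); print(cv2.minAreaRect(Q[:,:2].astype(np.float32)))
    pca(box([.52,-.26,.05],[.62,.02,.19]),"front")
```

```text
scene bar 77 [ 0.5394 -0.1106] z [0.235 0.243 0.246] major deg 81.5 [[-0.008, -0.061], [0.006, 0.056]]
scene boxtop 1295 [ 0.6681 -0.1251] z [0.203 0.208 0.211] major deg 82.7 [[-0.166, -0.128], [0.127, 0.109]]
((0.6859340071678162, -0.1368124634027481), (0.23677507042884827, 0.29317235946655273), 82.39611053466797)
scene grip 157 [0.437 0.255] z [0.108 0.116 0.121] major deg -136.7 [[-0.042, -0.048], [0.048, 0.047]]
((0.4118112325668335, 0.282268226146698), (0.15061211585998535, 0.179851233959198), 44.88438415527344)
scene front 774 [ 0.5781 -0.096 ] z [0.061 0.128 0.183] major deg 80.2 [[-0.063, -0.14], [0.022, 0.096]]
top bar 134 [ 0.5409 -0.1173] z [0.239 0.245 0.251] major deg 81.8 [[-0.01, -0.061], [0.008, 0.06]]
top boxtop 2610 [ 0.6667 -0.1355] z [0.204 0.211 0.215] major deg 78.7 [[-0.172, -0.12], [0.126, 0.217]]
((0.6980754137039185, -0.09311485290527344), (0.3273453414440155, 0.30003511905670166), 81.30389404296875)
top grip 234 [0.44   0.2499] z [0.109 0.114 0.124] major deg -135.6 [[-0.045, -0.049], [0.046, 0.049]]
((0.4493706524372101, 0.26235851645469666), (0.19529403746128082, 0.18421310186386108), 88.12934875488281)
top front 1067 [ 0.5709 -0.1233] z [0.058 0.129 0.184] major deg 83.1 [[-0.062, -0.115], [0.018, 0.116]]
```

View pics/c1.png

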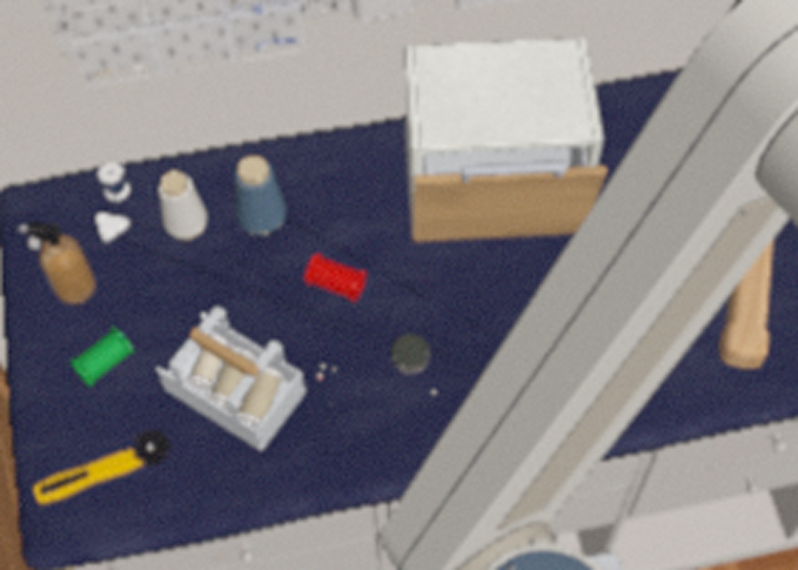

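View pics/scene0.png

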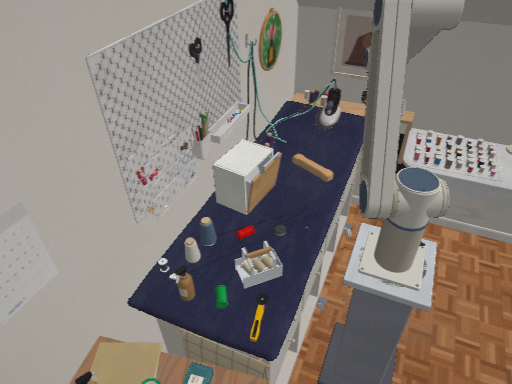

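Run:
```python
import cv2
im=cv2.imread("pics/top0.png")[215:290,150:230]; a=cv2.resize(im,(400,375),interpolation=cv2.INTER_CUBIC)
im=cv2.imread("pics/scene0.png")[230:305,225:305]; b=cv2.resize(im,(400,375),interpolation=cv2.INTER_CUBIC)
import numpy as np; cv2.imwrite("pics/c2.png",np.hstack([a,b]))
from h import *
full=np.ones((384,512),bool)
o=np.array([-.989,.146]); y=np.array([.146,.989])
for n in("scene","top"):
    d=np.load(n+"0.npy"); P=cloud(n,d,full)
    Q=P[((P>[.5,-.26,.03])&(P<[.63,.03,.19])).all(1)]
    u=Q[:,:2]@o; 
    for z0 in (.03,.07,.11,.15):
        m=(Q[:,2]>z0)&(Q[:,2]<z0+.04); print(n,z0,np.round(np.percentile(u[m],[50,80,90,95]),4), np.round(np.percentile((Q[m,:2]@y),[1,99]),3))
    B=np.array([[.54,-.114]]); print('bar u,v',B@o,B@y)
```

```text
scene 0.03 [-0.5905 -0.5873 -0.586  -0.5855] [-0.146  0.083]
scene 0.07 [-0.5836 -0.581  -0.5798 -0.579 ] [-0.14   0.081]
scene 0.11 [-0.5776 -0.5751 -0.5738 -0.5726] [-0.144  0.082]
scene 0.15 [-0.5715 -0.5682 -0.5665 -0.5659] [-0.147  0.083]
bar u,v [-0.550704] [-0.033906]
top 0.03 [-0.5921 -0.59   -0.5887 -0.5881] [-0.141  0.076]
top 0.07 [-0.5852 -0.583  -0.5822 -0.5817] [-0.145  0.077]
top 0.11 [-0.5793 -0.5768 -0.5756 -0.5752] [-0.149  0.076]
top 0.15 [-0.5728 -0.5702 -0.5693 -0.5686] [-0.151  0.077]
bar u,v [-0.550704] [-0.033906]
```

View pics/c2.png

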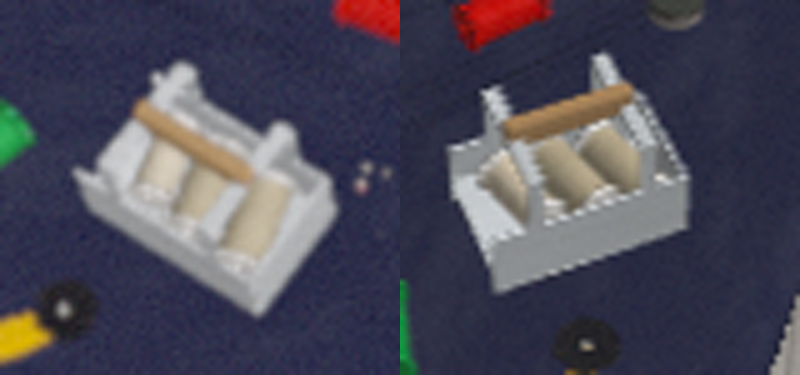

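```bash
python3 -m pendant '[[[0.03,0.05,0.08,0,0,0.03,50],[0.06,0.09,0.114,0,0,0.07,50],[0.304,0.464,0.114,0,0,0.329,50],[0.304,0.464,0.114,0,0,0.329,50],[0.304,0.464,0.114,0,0,0.329,50],[0.304,0.464,0.114,0,0,0.329,50],[0.304,0.464,0.114,0,0,0.329,50],[0.304,0.464,0.114,0,0,0.329,50],[0.304,0.464,0.114,0,0,0.329,50],[0.304,0.464,0.114,0,0,0.329,50]]]' 20
python3 - <<'E'
from h import *
s=r.sense(); print(s["tool_pos"],R.from_rotvec(s["ee_rot"]).as_matrix().round(3).tolist(),s["joints"].round(3))
E
```

```text
time: 2.13
tool_pos: [0.4491, -0.2534, 0.3338]
ee_rot: [2.376, 2.054, 0.0]
force: [0.8, -0.5, 0.0]
gripper_width: 0.0502
finger_force: 0.0
[ 0.44914682 -0.25343127  0.33382776] [[0.144, 0.99, 0.001], [0.99, -0.144, -0.0], [-0.0, 0.001, -1.0]] [-0.537  0.154  1.767 -0.     1.22  -0.392]
```

```bash
python3 -m pendant '[[[0.04,0.06,0.0,0,0,0,50],[0.092,0.139,0.0,0,0,0,50],[0.092,0.139,0.0,0,0,0,50],[0.092,0.139,0.0,0,0,0,50],[0.092,0.139,0.0,0,0,0,50],[0.092,0.139,0.0,0,0,0,50],[0.092,0.139,0.0,0,0,0,50]]]'
python3 - <<'E'
from h import *
s=r.sense(); print(s["tool_pos"])
o=np.array([-.989,.146]); y=np.array([.146,.989])
for n in("top","scene"):
    im,d=imaging.grab_frame(n); P=cloud(n,d,np.ones(d.shape,bool)); 
    B=P[((P>[.5,-.2,.233])&(P<[.6,-.03,.256])).all(1)]
    print(n,len(B),B.mean(0) if len(B) else '', np.round(np.percentile(B[:,:2]@o,[2,50,98]),4),np.round(np.percentile(B[:,:2]@y,[0,100]),3))
    if n=="top": print(im.shape); cv2.imwrite("pics/t1.png",cv2.resize(im[120:260,200:380],(720,560))[:,:,::-1])
E
```

```text
time: 2.72
tool_pos: [0.5402, -0.1162, 0.3331]
ee_rot: [-2.379, -2.052, 0.001]
force: [-1.3, -0.5, -0.3]
gripper_width: 0.0498
finger_force: 0.0
[ 0.54021011 -0.11618905  0.33313796]Traceback (most recent call last):
  File "<stdin>", line 7, in <module>
    return _quantile_unchecked(
        a, q, axis, out, overwrite_input, method, keepdims, weights)
    return _ureduce(a,
                    func=_quantile_ureduce_func,
    ...<5 lines>...
                    overwrite_input=overwrite_input,
                    method=method)
    r = func(a, **kwargs)
    result = _quantile(arr,
                       quantiles=q,
    ...<2 lines>...
                       out=out,
                       weights=wgt)
    slices_having_nans = np.isnan(arr[-1, ...])
                                  ~~~^^^^^^^^^
IndexError: index -1 is out of bounds for axis 0 with size 0
```

```bash
python3 -m pendant '[[[0.001,0.002,-0.04,0,0,0,50],[0.001,0.002,-0.075,0,0,0,50],[0.001,0.002,-0.09,0,0,0,50],[0.001,0.002,-0.097,0,0,0,50],[0.001,0.002,-0.097,0,0,0,8],[0.001,0.002,-0.097,0,0,0,8],[0.001,0.002,-0.097,0,0,0,8],[0.001,0.002,-0.097,0,0,0,8],[0.001,0.002,-0.097,0,0,0,8]]]' 20
```

```text
time: 3.52
tool_pos: [0.5421, -0.1146, 0.2376]
ee_rot: [2.379, 2.049, 0.002]
force: [-0.3, 0.1, 0.2]
gripper_width: 0.02
finger_force: 0.0
```

```bash
python3 -m pendant '[[[0,0,0,0,0,0,8],[0,0,0,0,0,0,8],[0,0,0,0,0,0,8],[-0.010,0.0015,-0.003,0,0,0,8],[-0.021,0.003,-0.006,0,0,0,8],[-0.032,0.0045,-0.0105,0,0,0,8],[-0.0425,0.006,-0.015,0,0,0,8],[-0.053,0.0075,-0.020,0,0,0,8],[-0.063,0.009,-0.0255,0,0,0,8],[-0.063,0.009,-0.0255,0,0,0,8]]]' 25
```

```text
time: 4.35
tool_pos: [0.4765, -0.1045, 0.21]
ee_rot: [-2.379, -2.049, 0.001]
force: [-1.4, 3.7, -2.8]
gripper_width: 0.0115
finger_force: 25.0
```

```bash
python3 -m pendant '[[[-0.01,0.0015,-0.006,0,0,0,8],[-0.020,0.003,-0.0125,0,0,0,8],[-0.029,0.0045,-0.020,0,0,0,8],[-0.038,0.006,-0.0275,0,0,0,8],[-0.045,0.007,-0.034,0,0,0,8],[-0.045,0.007,-0.034,0,0,0,8]]]'
```

```text
time: 4.85
tool_pos: [0.4323, -0.098, 0.1753]
ee_rot: [-2.379, -2.05, 0.001]
force: [5.2, 1.3, -9.6]
gripper_width: 0.0114
finger_force: 25.0
```

```bash
python3 -m pendant '[[[-0.005,0.001,-0.005,0,0,0,8],[-0.0105,0.0015,-0.0105,0,0,0,8],[-0.0105,0.0015,-0.0105,0,0,0,8]]]'
python3 -m pendant '[[[-0.003,0.0005,-0.003,0,0,0,8],[-0.006,0.001,-0.0065,0,0,0,8],[-0.006,0.001,-0.0065,0,0,0,8]]]'
```

```text
time: 5.1
tool_pos: [0.4258, -0.0975, 0.1671]
ee_rot: [2.375, 2.046, 0.007]
force: [11.2, 0.0, -1.5]
gripper_width: 0.0109
finger_force: 25.0
time: 5.35
tool_pos: [0.4257, -0.098, 0.1639]
ee_rot: [2.368, 2.04, 0.018]
force: [16.6, -0.8, 19.9]
gripper_width: 0.0113
finger_force: 25.0
```

```bash
python3 -m pendant '[[[0.004,-0.001,0.007,0,0,0,8],[0.004,-0.001,0.007,0,0,0,40],[0.004,-0.001,0.007,0,0,0,40],[0.004,-0.001,0.007,0,0,0,40],[0.004,-0.001,0.03,0,0,0,40],[0.004,-0.001,0.07,0,0,0,40],[0.004,0.02,0.11,0,0,0,40],[0.004,0.06,0.14,0,0,0,40],[0.004,0.10,0.15,0,0,0,40],[0.004,0.14,0.15,0,0,0,40]]]'
python3 - <<'E'
from h import *
s=r.sense(); print(s["joints"].round(3),s["tool_pos"])
o=np.array([-.989,.146]); y=np.array([.146,.989])
for n in("top","scene"):
    im,d=imaging.grab_frame(n); P=cloud(n,d,np.ones(d.shape,bool)); u=P[:,:2]@o; v=P[:,:2]@y
    B=(u>-.45)&(u<-.40)&(v>-.1)&(v<.03)&(P[:,2]>.13)&(P[:,2]<.185)
    print(n,B.sum(),np.round(np.percentile(np.c_[u,v,P[:,2]][B],[5,50,95],axis=0),4).tolist())
    G=P[((P>[.33,.15,.108])&(P<[.55,.36,.13])).all(1)]; print(G.mean(0))
    cv2.imwrite(f"pics/{n}1.png",im[:,:,::-1])
a=cv2.imread("pics/top1.png")[110:300,120:380]; cv2.imwrite("pics/t1.png",cv2.resize(a,None,fx=3,fy=3))
E
```

```text
time: 6.18
tool_pos: [0.4209, 0.0367, 0.3116]
ee_rot: [2.381, 2.046, 0.003]
force: [1.4, 0.5, -0.7]
gripper_width: 0.0401
finger_force: 0.0
[ 5.900e-02  1.800e-02  1.972e+00 -1.000e-03  1.148e+00  2.100e-01] [0.42094448 0.03673152 0.31158566]Traceback (most recent call last):
  File "<stdin>", line 7, in <module>
    return _quantile_unchecked(
        a, q, axis, out, overwrite_input, method, keepdims, weights)
    return _ureduce(a,
                    func=_quantile_ureduce_func,
    ...<5 lines>...
                    overwrite_input=overwrite_input,
                    method=method)
    r = func(a, **kwargs)
    result = _quantile(arr,
                       quantiles=q,
    ...<2 lines>...
                       out=out,
                       weights=wgt)
    slices_having_nans = np.isnan(arr[-1, ...])
                                  ~~~^^^^^^^^^
IndexError: index -1 is out of bounds for axis 0 with size 0
```

```bash
cat >> h.py <<'E'
def tool(yaw_h,lean):  # heading deg of scoop, lean back deg; tool y = heading-90
    h=np.radians(yaw_h);l=np.radians(lean)
    z=np.array([np.cos(h)*np.sin(l),np.sin(h)*np.sin(l),-np.cos(l)]); y=np.array([np.sin(h),-np.cos(h),0]); return np.c_[np.cross(y,z),y,z]
def delta(p,Rt,p0=None,R0=None):
    s=r.sense(); p0=s["tool_pos"] if p0 is None else p0; R0=R.from_rotvec(s["ee_rot"]).as_matrix() if R0 is None else R0
    return np.round(np.array(p)-p0,4).tolist(), np.round(R.from_matrix(Rt@R0.T).as_rotvec()/np.pi,4).tolist()
E
python3 - <<'E'
from h import *
T=tool(43.9,35); g=np.array([.4385,.2525,.110]); print(delta(g-.115*T[:,2],T)); print(T[:,2])
E
```

```text
([-0.0293, 0.1636, -0.1066], [0.1752, -0.0897, -0.2029])
[ 0.41329114  0.39771895 -0.81915204]
```

```bash
python3 -m pendant '[[[-0.01,0.04,0,0.0438,-0.0224,-0.0507,60],[-0.02,0.08,0,0.0876,-0.0449,-0.1015,60],[-0.025,0.12,-0.02,0.1314,-0.0673,-0.152,60],[-0.0293,0.1636,-0.06,0.1752,-0.0897,-0.2029,60],[-0.0293,0.1636,-0.09,0.1752,-0.0897,-0.2029,60],[-0.0293,0.1636,-0.1066,0.1752,-0.0897,-0.2029,60],[-0.0293,0.1636,-0.1066,0.1752,-0.0897,-0.2029,60],[-0.0293,0.1636,-0.1066,0.1752,-0.0897,-0.2029,60],[-0.0293,0.1636,-0.1066,0.1752,-0.0897,-0.2029,60],[-0.0293,0.1636,-0.1066,0.1752,-0.0897,-0.2029,60]]]'
python3 - <<'E'
from h import *
s=r.sense(); print(s["joints"].round(3),s["tool_pos"],R.from_rotvec(s["ee_rot"]).as_matrix().round(3).tolist())
o=np.array([-.989,.146]); y=np.array([.146,.989])
for n in("top","scene"):
    im,d=imaging.grab_frame(n); np.save(n+"1.npy",d); P=cloud(n,d,np.ones(d.shape,bool)); u=P[:,:2]@o; v=P[:,:2]@y
    B=(u>-.46)&(u<-.38)&(v>-.1)&(v<.03)&(P[:,2]>.15)&(P[:,2]<.2)
    print(n,B.sum(),np.round(np.c_[u,v,P[:,2]][B].mean(0),4) if B.sum() else '')
    G=P[((P>[.33,.15,.108])&(P<[.55,.36,.13])).all(1)]; print(len(G),G.mean(0) if len(G) else '')
    cv2.imwrite(f"pics/{n}1.png",im[:,:,::-1])
a=cv2.imread("pics/top1.png")[110:300,120:340]; b=cv2.imread("pics/scene1.png")[130:320,160:320]; cv2.imwrite("pics/t1.png",cv2.resize(np.hstack([a,b]),None,fx=2.1,fy=2.1,interpolation=cv2.INTER_CUBIC))
E
```

```text
time: 7.07
tool_pos: [0.3884, 0.1986, 0.2002]
ee_rot: [-2.601, -1.04, -0.806]
force: [-1.3, 0.4, -0.3]
gripper_width: 0.0602
finger_force: 0.0
[ 0.253  0.077  2.403  1.176  0.31  -0.015] [0.38835782 0.19862282 0.20024201] [[0.598, 0.691, 0.407], [0.566, -0.723, 0.396], [0.567, -0.006, -0.823]]
top 0 
149 [0.45251245 0.26351916 0.11624585]
scene 59 [-0.4351 -0.0302  0.1735]
160 [0.43772937 0.25446823 0.1149412 ]
```

View pics/t1.png

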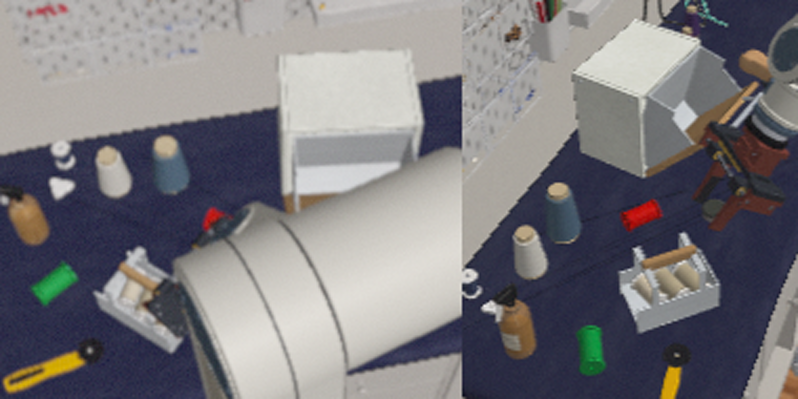

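Run:
```python
from h import *
T=tool(43.9,35); g=np.array([.4385,.2525,.110]); print(delta(g+.005*T[:,2],T))
s=r.sense();print(proj("scene",s["tool_pos"]))
```

```text
([0.05, 0.055, -0.096], [0.0006, -0.0021, -0.0002])
[[276.91215309 228.0307254 ]]
```

```bash
python3 -m pendant '[[[0.0125,0.0137,-0.024,0,0,0,60],[0.025,0.0275,-0.048,0,0,0,60],[0.0375,0.041,-0.072,0,0,0,60],[0.044,0.0485,-0.084,0,0,0,60],[0.05,0.055,-0.095,0,0,0,60],[0.05,0.055,-0.095,0,0,0,60]]]'
python3 -m pendant '[[[0,0,0,0,0,0,8],[0,0,0,0,0,0,8],[0,0,0,0,0,0,8],[0,0,0,0,0,0,8],[0,0,0,0,0,0,8],[0,0,0,0,0,0,8],[0,0,0,0,0,0,8],[0,0,0,0,0,0,8]]]' 15
python3 - <<'E'
from h import *
s=r.sense(); print(s["joints"].round(3),R.from_rotvec(s["ee_rot"]).as_matrix().round(3).tolist(),s["gripper_width"])
E
```

```text
time: 7.67
tool_pos: [0.4433, 0.2562, 0.1069]
ee_rot: [-2.595, -1.047, -0.815]
force: [0.3, 0.3, 0.8]
gripper_width: 0.0602
finger_force: 0.0
time: 8.33
tool_pos: [0.4418, 0.2545, 0.108]
ee_rot: [-2.598, -1.044, -0.814]
force: [-2.1, 1.8, -3.3]
gripper_width: 0.0139
finger_force: 15.0
[ 0.371  0.418  2.319  2.201  0.277 -0.977] [[0.593, 0.692, 0.411], [0.568, -0.722, 0.397], [0.571, -0.002, -0.821]] 0.0138873814578035
```

```bash
python3 -m pendant '[[[0,0,0,0,0,0,8],[0,0,0.003,0,0,0,8],[0,0,0.009,0,0,0,8],[0,0,0.018,0,0,0,8],[0,0,0.030,0,0,0,8],[0,0,0.043,0,0,0,8],[0,0,0.055,0,0,0,8],[0,0,0.065,0,0,0,8],[0,0,0.07,0,0,0,8],[0,0,0.07,0,0,0,8]]]' 55
python3 - <<'E'
from h import *
s=r.sense(); print(s["joints"].round(3),R.from_rotvec(s["ee_rot"]).as_matrix().round(3).tolist(),s["moment"])
E
```

```text
time: 9.17
tool_pos: [0.4416, 0.2548, 0.1784]
ee_rot: [-2.597, -1.045, -0.814]
force: [1.5, -0.2, -4.1]
gripper_width: 0.0136
finger_force: 55.0
[ 0.371  0.231  2.29   1.354  0.229 -0.106] [[0.592, 0.693, 0.411], [0.568, -0.721, 0.397], [0.572, -0.002, -0.821]] [-0.39564886  0.37720106 -0.00204901]
```

```bash
python3 -m pendant '[[[0,0,0.004,0,0,0,8],[0,0,0.012,0,0,0,8],[0,0,0.024,0,0,0,8],[0,0,0.038,0,0,0,8],[0,0,0.054,0,0,0,8],[0,0,0.070,0,0,0,8],[0,0,0.086,0,0,0,8],[0,0,0.102,0,0,0,8],[0,0,0.116,0,0,0,8],[0,0,0.128,0,0,0,8]]]'
python3 -m pendant '[[[0,0,0.010,0,0,0,8],[0,-0.003,0.018,0,0,0,8],[0,-0.009,0.024,0,0,0,8],[0,-0.018,0.029,0,0,0,8],[0,-0.030,0.032,0,0,0,8],[0,-0.043,0.034,0,0,0,8],[0,-0.057,0.034,0,0,0,8],[0,-0.071,0.034,0,0,0,8],[0,-0.082,0.034,0,0,0,8],[0,-0.088,0.034,0,0,0,8]]]'
python3 - <<'E'
from h import *
s=r.sense(); print(s["joints"].round(3),R.from_rotvec(s["ee_rot"]).as_matrix().round(3).tolist(),s["moment"])
im,d=imaging.grab_frame("scene"); cv2.imwrite("pics/s2.png",cv2.resize(im[120:320,180:340],None,fx=3,fy=3)[:,:,::-1])
E
```

```text
time: 10.0
tool_pos: [0.4406, 0.2547, 0.3054]
ee_rot: [-2.598, -1.045, -0.809]
force: [-0.4, 0.4, -3.7]
gripper_width: 0.0137
finger_force: 55.0
time: 10.83
tool_pos: [0.4412, 0.1651, 0.339]
ee_rot: [-2.599, -1.043, -0.812]
force: [0.4, 0.3, -3.7]
gripper_width: 0.0139
finger_force: 55.0
[ 0.112 -0.131  2.172  0.583  0.684  0.539] [[0.594, 0.692, 0.41], [0.567, -0.722, 0.396], [0.57, -0.003, -0.821]] [-0.40513751  0.3901054   0.00985303]
```

View pics/s2.png

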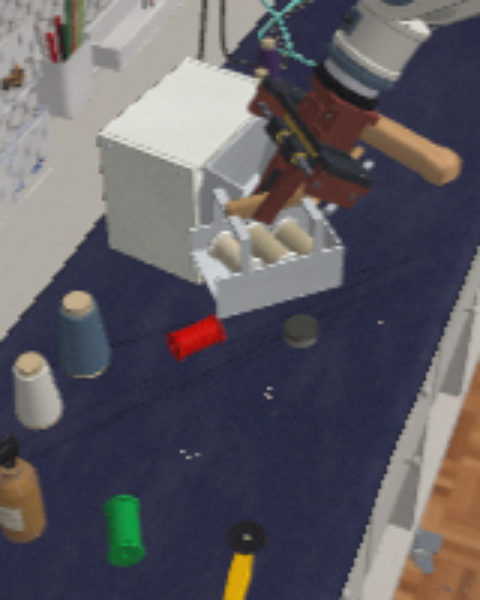

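```bash
python3 -m pendant '[[[0,-0.003,0,0,0,0.002,8],[0.001,-0.009,0,0,0,0.006,8],[0.002,-0.018,0,0,0,0.014,8],[0.004,-0.030,0,0,0,0.022,8],[0.006,-0.044,0,0,0,0.030,8],[0.008,-0.059,0,0,0,0.039,8],[0.010,-0.074,0,0,0,0.048,8],[0.012,-0.089,0,0,0,0.057,8],[0.014,-0.104,0,0,0,0.066,8],[0.016,-0.119,0,0,0,0.075,8]]]'
python3 -m pendant '[[[0.002,-0.015,0,0,0,0.009,8],[0.004,-0.030,0,0,0,0.018,8],[0.006,-0.045,0,0,0,0.027,8],[0.008,-0.060,0,0,0,0.036,8],[0.010,-0.075,0,0,0,0.045,8],[0.012,-0.090,0,0,0,0.054,8],[0.014,-0.105,0,0,0,0.063,8],[0.016,-0.120,0,0,0,0.072,8],[0.018,-0.135,0,0,0,0.081,8],[0.020,-0.150,0,0,0,0.090,8]]]'
python3 -m pendant '[[[0.002,-0.015,0,0,0,0.009,8],[0.004,-0.030,0,0,0,0.018,8],[0.006,-0.045,0,0,0,0.026,8],[0.008,-0.060,0,0,0,0.033,8],[0.009,-0.075,0,0,0,0.039,8],[0.009,-0.089,0,0,0,0.043,8],[0.009,-0.102,0,0,0,0.044,8],[0.009,-0.113,0,0,0,0.044,8],[0.009,-0.122,0,0,0,0.044,8],[0.009,-0.128,0,0,0,0.044,8]]]'
python3 - <<'E'
from h import *
s=r.sense(); print(s["joints"].round(3),R.from_rotvec(s["ee_rot"]).as_matrix().round(3).tolist())
T=tool(81.6,35);print(delta([.486,-.234,.335],T))
im,d=imaging.grab_frame("scene"); cv2.imwrite("pics/s3.png",cv2.resize(im[100:240,190:320],None,fx=4,fy=4)[:,:,::-1])
E
```

```text
time: 11.72
tool_pos: [0.4578, 0.0471, 0.3396]
ee_rot: [-2.411, -1.321, -0.755]
force: [0.3, 0.1, -4.9]
gripper_width: 0.0136
finger_force: 55.0
time: 12.55
tool_pos: [0.4782, -0.1031, 0.3395]
ee_rot: [-2.159, -1.616, -0.675]
force: [0.1, -0.2, -3.9]
gripper_width: 0.0139
finger_force: 55.0
time: 13.38
tool_pos: [0.4867, -0.2313, 0.3396]
ee_rot: [-2.027, -1.743, -0.633]
force: [-0.1, -0.7, -3.8]
gripper_width: 0.0136
finger_force: 55.0
[-0.731  0.349  1.619  0.496  1.543 -0.689] [[0.124, 0.989, 0.083], [0.812, -0.149, 0.565], [0.571, -0.002, -0.821]]
([-0.0007, -0.0027, -0.0046], [0.001, -0.0009, 0.001])
```

View pics/s3.png

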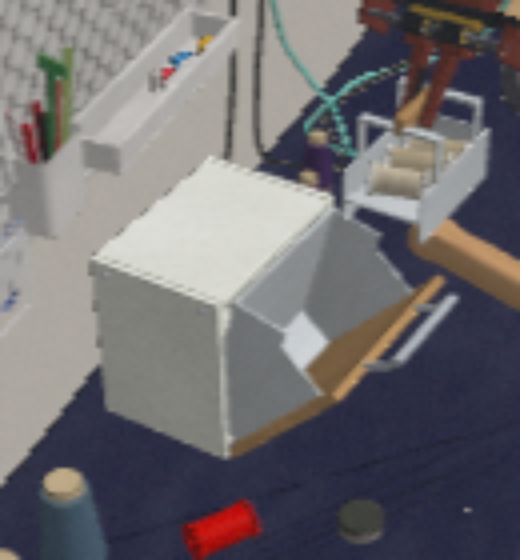

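```bash
python3 -m pendant '[[[0.001,0.006,0.003,-0.0165,0.0024,0,8],[0.002,0.012,0.005,-0.033,0.0049,0,8],[0.003,0.018,0.0065,-0.0495,0.0073,0,8],[0.0035,0.0235,0.0075,-0.066,0.0097,0,8],[0.004,0.029,0.008,-0.0824,0.0122,0,8],[0.005,0.0355,0.008,-0.099,0.0146,0,8],[0.006,0.042,0.008,-0.1154,0.017,0,8],[0.007,0.0485,0.008,-0.132,0.0195,0,8],[0.008,0.055,0.0075,-0.148,0.022,0,8],[0.009,0.061,0.0075,-0.1648,0.0243,0,8]]]'
python3 -m pendant '[[[0.001,0.009,0.0005,-0.0275,0.004,0,8],[0.003,0.018,0.0005,-0.055,0.008,0,8],[0.004,0.027,0.0005,-0.0824,0.0122,0,8],[0.005,0.036,-0.001,-0.11,0.0162,0,8],[0.007,0.046,-0.0035,-0.1374,0.0203,0,8],[0.007,0.046,-0.0035,-0.1374,0.0203,0,8],[0.007,0.046,-0.0035,-0.1374,0.0203,0,8],[0.007,0.046,-0.0035,-0.1374,0.0203,0,8]]]'
python3 - <<'E'
from h import *
s=r.sense(); print(s["joints"].round(3))
im,d=imaging.grab_frame("scene"); cv2.imwrite("pics/s4.png",cv2.resize(im[100:240,190:320],None,fx=4,fy=4)[:,:,::-1])
E
```

```text
time: 14.27
tool_pos: [0.4953, -0.1683, 0.3475]
ee_rot: [-2.339, -2.012, -0.097]
force: [0.6, -0.3, -3.9]
gripper_width: 0.0139
finger_force: 55.0
time: 14.93
tool_pos: [0.5025, -0.123, 0.3438]
ee_rot: [2.189, 1.884, -0.387]
force: [0.6, 0.4, -1.9]
gripper_width: 0.0139
finger_force: 55.0
[-0.067  0.166  1.772 -0.368  1.255  0.207]
```

View pics/s4.png

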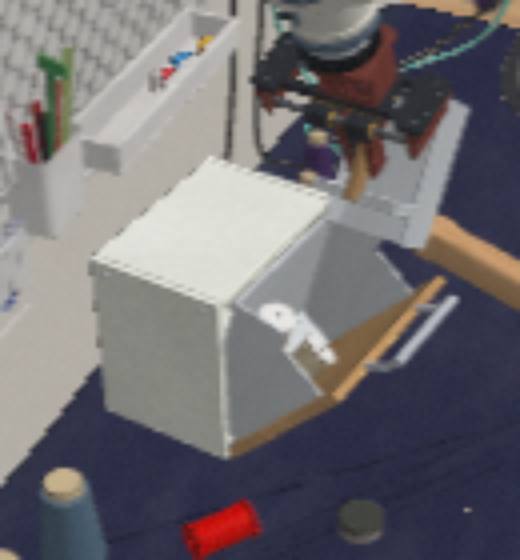

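```bash
python3 -m pendant '[[[0,0,0.010,0.0375,-0.0055,0,8],[0,0,0.015,0.075,-0.011,0,8],[0,0,0.015,0.1125,-0.0166,0,8],[0,0,0.015,0.15,-0.022,0,8],[0,0,0.015,0.1875,-0.0277,0,8],[0,0,0.015,0.225,-0.033,0,8],[0,0.005,0.015,0.2625,-0.0388,0,8],[0,0.015,0.015,0.302,-0.0446,0,8],[-0.002,0.03,0.015,0.302,-0.0446,0,8],[-0.004,0.05,0.015,0.302,-0.0446,0,8]]]'
python3 - <<'E'
from h import *
s=r.sense(); print(s["joints"].round(3))
T=tool(43.9,35);print(delta([.4418,.2545,.108],T)); print(delta(s["tool_pos"],tool(81.6,35)))
E
```

```text
time: 15.82
tool_pos: [0.4984, -0.0761, 0.3578]
ee_rot: [-2.034, -1.738, -0.632]
force: [-0.2, 0.4, -1.9]
gripper_width: 0.0139
finger_force: 55.0
[-0.496  0.208  1.768  0.572  1.423 -0.501]
([-0.0566, 0.3306, -0.2498], [0.0011, -0.0018, -0.2066])
([0.0, 0.0, 0.0], [0.0016, -0.0013, 0.0029])
```

```bash
python3 -m pendant '[[[-0.004,0.02,0,0,0,-0.012,8],[-0.009,0.048,0,0,0,-0.035,8],[-0.015,0.08,0,0,0,-0.06,8],[-0.021,0.112,0,0,0,-0.085,8],[-0.027,0.144,0,0,0,-0.11,8],[-0.033,0.176,0,0,0,-0.135,8],[-0.039,0.208,0,0,0,-0.16,8],[-0.045,0.24,0,0,0,-0.185,8],[-0.051,0.272,-0.01,0,0,-0.2066,8],[-0.0566,0.30,-0.03,0,0,-0.2066,8]]]'
python3 -m pendant '[[[0,0.015,-0.03,0,0,0,8],[0,0.028,-0.06,0,0,0,8],[0,0.0306,-0.09,0,0,0,8],[0,0.0306,-0.115,0,0,0,8],[0,0.0306,-0.135,0,0,0,8],[0,0.0306,-0.15,0,0,0,8],[0,0.0306,-0.15,0,0,0,8]]]'
python3 - <<'E'
from h import *
s=r.sense(); print(s["joints"].round(3))
T=tool(43.9,35);print(delta([.4418,.2545,.108],T))
im,d=imaging.grab_frame("scene"); im2,d=imaging.grab_frame("top"); a=im[100:300,180:320];b=im2[110:310,120:330]
cv2.imwrite("pics/s5.png",cv2.resize(np.hstack([a,b]),None,fx=2.2,fy=2.2,interpolation=cv2.INTER_CUBIC)[:,:,::-1])
E
```

```text
time: 16.65
tool_pos: [0.4429, 0.2282, 0.3331]
ee_rot: [-2.592, -1.05, -0.827]
force: [1.8, 0.3, -3.5]
gripper_width: 0.0139
finger_force: 55.0
time: 17.23
tool_pos: [0.4411, 0.2567, 0.1769]
ee_rot: [-2.595, -1.054, -0.808]
force: [-1.0, -1.0, -1.8]
gripper_width: 0.0138
finger_force: 55.0
[ 0.375  0.235  2.287  1.342  0.229 -0.097]
([0.0007, -0.0022, -0.0689], [0.001, -0.0019, -0.0019])
```

View pics/s5.png

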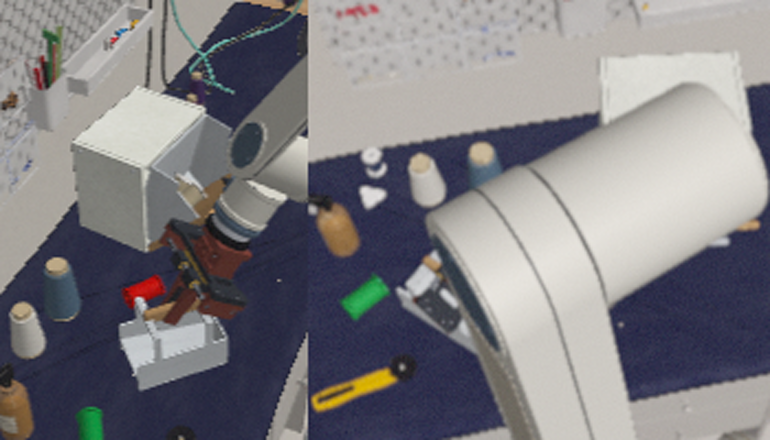

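```bash
python3 -m pendant '[[[0.0007,-0.002,-0.02,0,0,0,8],[0.0007,-0.002,-0.04,0,0,0,8],[0.0007,-0.002,-0.055,0,0,0,8],[0.0007,-0.002,-0.062,0,0,0,8],[0.0007,-0.002,-0.066,0,0,0,8],[0.0007,-0.002,-0.066,0,0,0,8]]]'
python3 -m pendant '[[[0,0,-0.0015,0,0,0,8],[0,0,-0.003,0,0,0,8],[0,0,-0.003,0,0,0,8]]]'
```

```text
time: 17.83
tool_pos: [0.4427, 0.255, 0.1122]
ee_rot: [-2.594, -1.053, -0.809]
force: [-0.2, 0.4, -3.9]
gripper_width: 0.0138
finger_force: 55.0
time: 18.08
tool_pos: [0.4433, 0.2556, 0.1106]
ee_rot: [-2.592, -1.054, -0.813]
force: [-0.6, -0.3, -2.0]
gripper_width: 0.0134
finger_force: 55.0
```

```bash
python3 -m pendant '[[[0,0,-0.002,0,0,0,8],[0,0,-0.003,0,0,0,8],[0,0,-0.003,0,0,0,8]]]'
python3 - <<'E'
from h import *
s=r.sense(); print(s["joints"].round(3), s["force"], s["tool_pos"])
E
```

```text
time: 18.33
tool_pos: [0.4432, 0.2557, 0.1074]
ee_rot: [-2.591, -1.053, -0.813]
force: [-2.3, -0.8, 4.8]
gripper_width: 0.0135
finger_force: 55.0
[ 0.368  0.422  2.315  2.184  0.281 -0.969] [-2.30197956 -0.80070713  4.83891006] [0.44317963 0.25570548 0.10744091]
```

```bash
python3 -m pendant '[[[0,0,0,0,0,0,60],[0,0,0,0,0,0,60],[0,0,0,0,0,0,60],[0,0,0,0,0,0,60],[0,0,0,0,0,0,60],[0,0,0,0,0,0,60],[-0.008,-0.008,0.016,0,0,0,60],[-0.02,-0.019,0.04,0,0,0,60],[-0.033,-0.032,0.065,0,0,0,60],[-0.05,-0.048,0.098,0,0,0,60]]]' 15
python3 -m pendant '[[[0,0,0.03,0,0,0,60],[0,-0.01,0.07,0,0,0,60],[0,-0.03,0.11,0,0,0,60],[0,-0.06,0.14,0,0,0,60],[0,-0.1,0.16,0,0,0,60],[0.02,-0.14,0.18,0,0,0,60],[0.03,-0.18,0.19,0,0,0,60],[0.03,-0.22,0.2,0,0,0,60],[0.03,-0.26,0.2,0,0,0,60],[0.03,-0.3,0.2,0,0,0,60]]]'
python3 -m pendant '[[[0,-0.04,0.0,0,0,0,60],[0,-0.08,0,0,0,0,60],[0,-0.12,0,0,0,0,60],[0,-0.16,0,0,0,0,60],[0,-0.2,0,0,0,0,60],[0,-0.24,0,0,0,0,60],[0,-0.28,0,0,0,0,60],[0,-0.32,0,0,0,0,60],[0,-0.36,0,0,0,0,60],[0,-0.36,0,0,0,0,60]]]'
python3 - <<'E'
from h import *
s=r.sense(); print(s["joints"].round(3), s["force"])
o=np.array([-.989,.146]); y=np.array([.146,.989])
im,d=imaging.grab_frame("scene"); P=cloud("scene",d,np.ones(d.shape,bool)); u=P[:,:2]@o; v=P[:,:2]@y
B=(u>-.46)&(u<-.38)&(v>-.1)&(v<.03)&(P[:,2]>.15)&(P[:,2]<.2); print(B.sum(),np.c_[u,v,P[:,2]][B].mean(0))
G=P[((P>[.33,.15,.108])&(P<[.55,.36,.13])).all(1)]; print(len(G),G.mean(0))
im2,d=imaging.grab_frame("top"); a=im[100:320,170:320];b=im2[110:330,120:340]
cv2.imwrite("pics/s6.png",cv2.resize(np.hstack([a,b]),None,fx=2.1,fy=2.1,interpolation=cv2.INTER_CUBIC)[:,:,::-1])
E
```

```text
time: 19.17
tool_pos: [0.4091, 0.2251, 0.1743]
ee_rot: [-2.585, -1.053, -0.81]
force: [-0.2, 0.3, -0.2]
gripper_width: 0.06
finger_force: 0.0
time: 20.0
tool_pos: [0.4373, -0.0215, 0.3684]
ee_rot: [-2.584, -1.055, -0.816]
force: [1.3, 0.0, -0.4]
gripper_width: 0.06
finger_force: 0.0
time: 20.83
tool_pos: [0.437, -0.3855, 0.3651]
ee_rot: [-2.589, -1.049, -0.812]
force: [-1.3, 1.0, -0.3]
gripper_width: 0.0599
finger_force: 0.0
[-1.031  0.305  1.624  0.599  1.412 -0.388] [-1.29860672  0.99036874 -0.31072983]
83 [-0.43620654 -0.02657476  0.17034358]
173 [0.4390688  0.25914906 0.1147844 ]
```

View pics/s6.png

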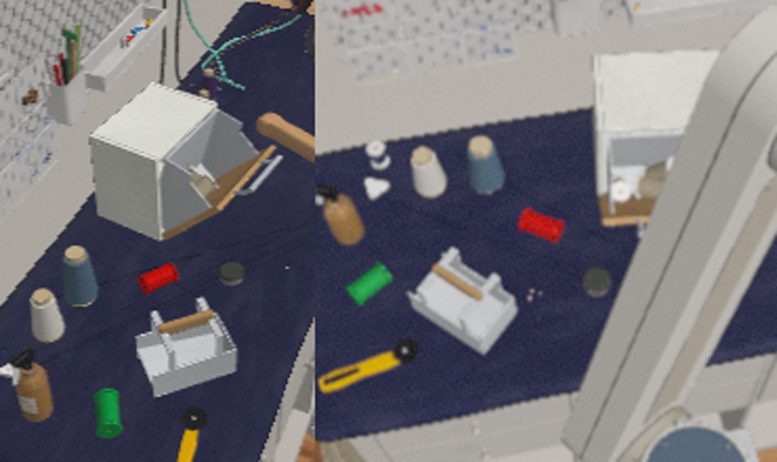

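Run:
```python
from h import *
im,d=imaging.grab_frame("scene")
for k in("spool_a_mid","spool_c_mid"):
    for q in models.trace(k,"scene"):
        P=cloud("scene",d,q["mask"]); print(k,round(q["p"],2),q["rect"],np.median(P,0).round(3))
cv2.imwrite("pics/s7.png",cv2.resize(im[120:220,210:330],None,fx=6,fy=6,interpolation=cv2.INTER_CUBIC)[:,:,::-1])
```

```text
spool_a_mid 0.63 [214.5, 285.4, 228.7, 310.1] [0.508 0.419 0.031]
spool_a_mid 0.49 [235.1, 223.2, 253.2, 240.2] [0.561 0.109 0.028]
spool_a_mid 0.39 [258.4, 180.1, 267.2, 188.0] [ 0.582 -0.126  0.1  ]
spool_a_mid 0.24 [233.3, 241.3, 283.9, 288.6] [0.437 0.261 0.031]
```

View pics/s7.png

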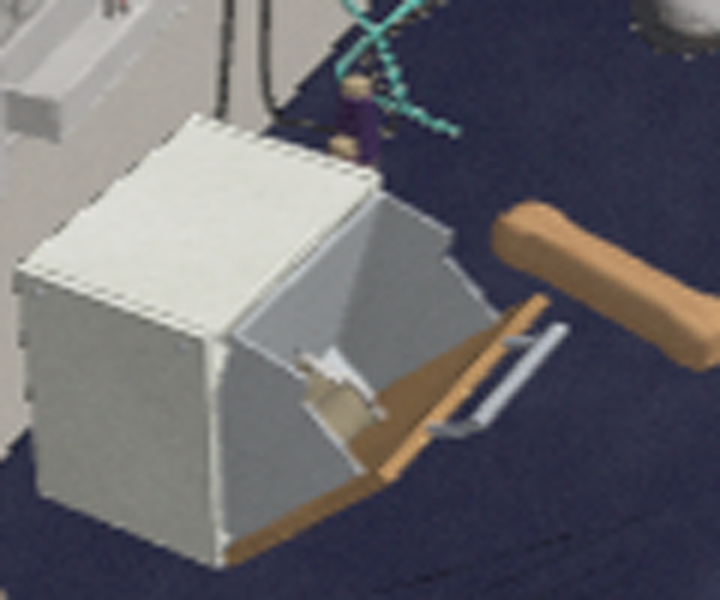

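```bash
python3 -m pendant '[[[-0.03,-0.02,0,0,0,0,60],[-0.06,-0.05,0,0,0,0,60],[-0.09,-0.08,0,0,0,0,60],[-0.12,-0.11,0,0,0,0,60],[-0.15,-0.14,0,0,0,0,60],[-0.18,-0.17,0,0,0,0,60],[-0.2,-0.2,0,0,0,0,60],[-0.2,-0.2,0,0,0,0,60],[-0.2,-0.2,0,0,0,0,60],[-0.2,-0.2,0,0,0,0,60]]]'
python3 - <<'E'
from h import *
im,d=imaging.grab_frame("top"); np.save("top9.npy",d); cv2.imwrite("pics/top9.png",im[:,:,::-1])
for q in models.trace("spool_a_mid","top"):
    P=cloud("top",d,q["mask"]); print(round(q["p"],2),q["rect"],np.median(P,0).round(3))
o=np.array([-.989,.146]); y=np.array([.146,.989])
M=np.ones(d.shape,bool); P=np.zeros(d.shape+(3,)); P[d>0]=cloud("top",d,M)
u=P[...,:2]@o; v=P[...,:2]@y
B=(u>-.61)&(u<-.44)&(v>-.13)&(v<.065)&(d>0)
rr,cc=np.nonzero(B); a,b,c,e=rr.min(),rr.max(),cc.min(),cc.max(); print(a,b,c,e)
hsv=cv2.cvtColor(im,cv2.COLOR_RGB2HSV)
# class map: # beige (hue10-30,s40-110), W white, p wood (s>110), . other, each pixel height in cm on second map
for i in range(a,b+1):
    print(''.join(' ' if not B[i,j] else ('w' if hsv[i,j,1]>105 else '#' if hsv[i,j,1]>35 and 8<hsv[i,j,0]<35 else 'O' if hsv[i,j,2]>205 else '.') for j in range(c,e+1)),' ',''.join(' ' if not B[i,j] else '%x'%max(0,min(15,int(P[i,j,2]*66))) for j in range(c,e+1)))
E
```

```text
time: 21.92
tool_pos: [0.2379, -0.5783, 0.3666]
ee_rot: [-2.583, -1.054, -0.812]
force: [0.1, 0.5, -0.4]
gripper_width: 0.0603
finger_force: 0.0
0.67 [274.4, 185.5, 298.0, 196.0] [ 0.592 -0.126  0.094]
0.62 [217.1, 211.6, 237.6, 223.4] [0.561 0.104 0.035]
0.46 [135.9, 235.4, 155.4, 252.5] [0.509 0.408 0.033]
168 243 258 317
                                                       O                                                              e    
                                     O     O    OOOO  OOO                                           e     e    eeee  ddd   
                     O  O       O    O   O   O OO O     .                           e  e       e    e   d   d dd d     d   
        O OO    OO  .  OOOO  O  .   O    O  OO                         e de    ed  e  dedd  d  d   d    d  dd              
 OO   OOO  O O OO .  O                    OOOO...O.......       dd   ddd  d d dd d  d                    ddddddedddddddd   
OO                   OOOOO..OOO..OOO.....................      dd                   dddddddddddddddddedddddddddddddddddd   
  OOOO.OOOO..OOOOOO...........
[... 7905 characters left out ...]

   .w..w.w..............w..ww.....w.....w.........                00000000000000000000000000000000000000000000000          
   w....w........w.w.....ww...w............w.....                 0000000000000000000000000000000000000000000000           
   ..........w.....w....ww.ww..ww.........w.....                  000000000000000000000000000000000000000000000            
   ..wwwwww.....w......w..w...... ...w.  .  . .                   000000000000000000000000000000 00000  0  0 0             
   ..w.w.w...w... w w. w...w    w     w    .                      00000000000000 0 00 00000    0     0    0                
   .. w...     w                                                  00 0000     0
```

```bash
python3 -c "
from cell import r
print(r.sign_off())"
```

```text
the job is handed in; nothing more can be done
None
```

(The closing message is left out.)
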